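# Pack the cacao tasting kit below the rim

### The job

Pack the four jars with orange lids into the teal box, one standing upright in the middle of each pocket, the tall ones in the deep pockets and the short ones on the cork blocks so that none stands above the rim; lower each gently, do not drop it. Leave the two white-lidded jars where they stand. When all four are in, check the packing by sliding the steel bar with the black knob over the whole row to the stop at the other end, and let go.

Things in the scene. Friction and masses are not known exactly. Their poses are not given: they have to be found in the camera images.
- caddy: teal box fixed to the table, 128 (x) by 326 (y) by 88 mm high; origin: centre of underside, x away from the robot, yaw within 0.2 rad. Four pockets, centres at x 0, y -87, -29, 29, 87 mm; inside 118 (x) by 54 mm (y), walls 4 to 5 mm, floor top at 5 mm. Ends (|y| over 114 mm) solid up to the rim. Two pockets deep (83 mm, black floor), two shallow (49 mm) with cork blocks
- bar (a joint): steel bar sliding along the box's +y over the rim; m, about 0 parked at the -y end, 0.28 at the far stop. Bar 136 (x) by 20 mm (y), from 90 to 96 mm above the table; black knob in its middle, 24 (x) by 18 mm (y), from 96 to 120 mm; knob centre in the box's frame at x 0, y = -0.140 + value. Friction 1.5 N, light damping, stays where left; a jar standing above the rim blocks it
- block_a: one of the two identical cork-brown filler blocks, 114 x 50 mm and 34 mm thick, fixed on the floor of one pocket of the box (which pocket changes); it makes that pocket shallow. Origin at the centre of its underside, axes as the box
- block_b: one of the two identical cork-brown filler blocks, 114 x 50 mm and 34 mm thick, fixed on the floor of one pocket of the box (which pocket changes); it makes that pocket shallow. Origin at the centre of its underside, axes as the box
- tall_dark: closed round clear jar with dark brown contents and an orange lid, 78 mm high in all; body 42 mm diameter, lid 44 mm diameter and 14 mm high; about 160 g (varies by a quarter). Origin at the centre of its underside, z up; starts upright on the table
- tall_pale: closed round clear jar with pale tan contents and an orange lid, 78 mm high in all; body 42 mm diameter, lid 44 mm diameter and 14 mm high; about 160 g (varies by a quarter). Origin at the centre of its underside, z up; starts upright on the table
- short_dark: closed round clear jar with dark brown contents and an orange lid, 44 mm high in all; body 42 mm diameter, lid 44 mm diameter and 14 mm high; about 100 g (varies by a quarter). Origin at the centre of its underside, z up; starts upright on the table
- short_pale: closed round clear jar with pale tan contents and an orange lid, 44 mm high in all; body 42 mm diameter, lid 44 mm diameter and 14 mm high; about 100 g (varies by a quarter). Origin at the centre of its underside, z up; starts upright on the table
- tall_white: look-alike, not for the box: closed round clear jar with dark brown contents and a white lid, 78 mm high in all; body 42 mm diameter, lid 44 mm diameter and 14 mm high; about 160 g (varies by a quarter). Origin at the centre of its underside, z up; starts upright on the table
- short_white: look-alike, not for the box: closed round clear jar with pale tan contents and a white lid, 44 mm high in all; body 42 mm diameter, lid 44 mm diameter and 14 mm high; about 100 g (varies by a quarter). Origin at the centre of its underside, z up; starts upright on the table

How it is judged:
On the way, in this order (a step that is already met when the one before it is completed fails the run):
1. all four orange-lidded jars stand in the pockets below the rim and are let go (x of tall_dark in the frame of caddy between -0.016 and 0.016 m and y of tall_dark in the frame of caddy between -0.114 and 0.114 m and z of tall_dark in the frame of caddy between -0.002 and 0.009 m and angle between each of tall_dark, tall_pale, short_dark, short_pale's own z axis and vertical below 0.12 rad and x of tall_pale in the frame of caddy between -0.016 and 0.016 m and y of tall_pale in the frame of caddy between -0.114 and 0.114 m and z of tall_pale in the frame of caddy between -0.002 and 0.009 m and x of short_dark in the frame of caddy between -0.016 and 0.016 m and y of short_dark in the frame of caddy between -0.114 and 0.114 m and z of short_dark in the frame of caddy between -0.002 and 0.043 m and x of short_pale in the frame of caddy between -0.016 and 0.016 m and y of short_pale in the frame of caddy between -0.114 and 0.114 m and z of short_pale in the frame of caddy between -0.002 and 0.043 m and linear speed of each of tall_dark, tall_pale, short_dark, short_pale below 0.02 m/s and contact force between each of tall_dark, tall_pale, short_dark, short_pale and the fingers below 0.1 N), for 0.2 s.
2. then the bar is slid over the row to the stop at the other end (value of joint bar above 0.268 m), for 0.1 s.
At the end, for the whole second after the job is handed in: The four orange-lidded jars stand in the pockets, upright within 0.12 rad, within 16 mm of the middle along the box's x, tops below the rim, released and at rest; the bar is within 12 mm of the far stop; the white-lidded jars are upright within 30 mm of their start (all of step 1 and value of joint bar above 0.268 m and distance of each of tall_white, short_white from where it was at the start of the episode below 0.03 m and angle between each of tall_white, short_white's own z axis and vertical below 0.2 rad); the robot touches nothing.
It fails at once if a white-lidded jar is moved more than 30 mm or knocked over (distance of any of tall_white, short_white from where it was at the start of the episode above 0.03 m or angle between any of tall_white, short_white's own z axis and vertical above 0.3 rad).
It fails at once if a jar is dropped or slammed into the box (faster than 0.6 m/s below the rim: a fall of about 2 cm) ((linear speed of tall_dark above 0.6 m/s and height (world z) of tall_dark below 0.085 m and x of tall_dark in the frame of caddy between -0.064 and 0.064 m and y of tall_dark in the frame of caddy between -0.12 and 0.12 m) or (linear speed of tall_pale above 0.6 m/s and height (world z) of tall_pale below 0.085 m and x of tall_pale in the frame of caddy between -0.064 and 0.064 m and y of tall_pale in the frame of caddy between -0.12 and 0.12 m) or (linear speed of short_dark above 0.6 m/s and height (world z) of short_dark below 0.085 m and x of short_dark in the frame of caddy between -0.064 and 0.064 m and y of short_dark in the frame of caddy between -0.12 and 0.12 m) or (linear speed of short_pale above 0.6 m/s and height (world z) of short_pale below 0.085 m and x of short_pale in the frame of caddy between -0.064 and 0.064 m and y of short_pale in the frame of caddy between -0.12 and 0.12 m)).
It also fails if it takes over 128 s, if anything falls off the work surface, if the arm or the gripper's body presses on something with over 40 N, if the wrist force passes 120 N, or if a joint passes its speed limit or range.

### The arm

A 6-joint arm with a two-finger parallel gripper is mounted at the origin on the work surface. World frame = base frame: x ahead of the robot, y to its left, z up, the work surface at z = 0. Lengths are in m, angles in rad, forces in N, time in s.
With the tool pointing down it reaches from about 0.425 to 0.95 m from the base axis. Payload 3.5 kg.
Tool frame: the origin (TCP) lies at the very end of the fingers, on their centre line; the grasp point (between the pads) lies 19 mm behind it; z points along the fingers, y is the line along which they close (so a half turn about z gives the same grasp; the last joint's range is limited). The gripper opens to 85 mm and grips with 20 to 120 N. Pads are 22 mm wide; open, the fingers measure 114 mm over their backs; the gripper's body (76 mm by 85 mm) begins 54 mm behind the grasp point. The pads swing forward as they close: fully open they stand 13 mm farther back than shut.
Start: joints at [-1.328, 0.286, 1.577, -0, 1.279, -0.15], TCP at [0.258, -0.624, 0.231] pointing down, gripper open.
Joint ranges: [-2.77, 2.77], [-0.9, 2.22], [0.21, 2.48], [-1.53, 4.67], [0.24, 2.81], [-2.84, 2.84]. Speed limits (rad/s): [2.79, 2.79, 3.14, 3.14, 3.14, 3.14].

### API

Orientations are given as a unit quaternion [x, y, z, w].
In Python, from plant import ctrl gives the robot as it stands.
- The arm moves only by the tool step_hand, called after "Request:" as a command line: name --pt "numbers of a row" for each row, then --argument value for the rest. Schema: {"type":"object","properties":{"plan":{"type":"array","items":{"type":"array","items":{"type":"number"},"minItems":7,"maxItems":7},"minItems":1,"maxItems":10},"clamp_n":{"type":"number"},"only":{"type":"string"},"quiet":{"type":"boolean"},"lines":{"type":"string"}},"required":["plan"],"additionalProperties":false}. plan is a list of rows, 1 to 10 of them, each of 7 numbers: dx, dy, dz in units of 25 mm, then a rotation vector rx, ry, rz in rad, then the opening from 0.0 (shut) to 1.0 (fully open); each row is the pose to reach, as a shift and turn from the pose commanded when the call began, along the tool's axes at that moment; what a row does not reach only later rows make up. A row lasts 1/8 s, in which the tool goes at most 0.0625 m and 0.188 rad, less where a joint would pass 70% of its speed; a pose out of reach is approached as far as the arm can. The fingers move at their own pace and stop on an object; clamp_n is the grip in N (left out, the last holds). Time passes only in rows, so rows that do not move let the fingers close. The tool returns the time, the measured TCP pose, the force, the opening and the grip force at its end. only (a regular expression) keeps the lines of the reply that match it, lines (a string "A,B") keeps lines A to B, and quiet returns only ok. Input that does not fit is refused with a message, and nothing moves.
- ctrl.get_state(): the state, without advancing time (a new reading comes with each control period).
- ctrl.read_camera(name): name is "scene" or "top"; returns a dict with "pixels" (480x640x3 uint8, red, green, blue), "camera_matrix" (3x3 intrinsics, pixels), "dist_coeffs" ([k1, k2, p1, p2, k3] as OpenCV has them; the pictures are not rectified), "xyz" and "orientation" of the camera in the world. Camera axes: x right, y down, z forward; pixel columns grow to the right and rows downward; lengths in m; the calibration is good to about 2 mm. A picture is of the moment at which its call begins. There is no depth.
- ctrl.sign_off(): hands the job in; it is judged then, once.
The state is a dict: "time": time; "qpos": joint angles; "dq": joint speeds; "joint_efforts": joint torques, N m; "eef_pos": TCP position; "tcp_rot": TCP orientation; "contact_force": force on the tool from outside, world axes, zero at the start; "wrist_torque": the same for the moment, N m; "opening": opening from 0.0 (shut) to 1.0 (fully open); "finger_force": force on a finger pad.
Only numpy, scipy, OpenCV 4.12 (cv2) and the standard library are available. Lean on these libraries where they do the work, as an engineer would, in place of code of your own. Each camera call takes 0.05 s, during which the arm holds its last target. There are 200 camera calls.

## Working session

There is one attempt and no reset: what is moved stays moved. The work goes in short steps, Python scripts to look and compute and a tool call to move; the robot and the scene stay as the last step left them, time stands still between calls to the robot, and variables do not carry over. Pictures are saved under pics/ and viewed, at most 14 in all, crops included, and the job is handed in when it is done.

```bash
ls; mkdir -p pics
```

Run:
```python
from plant import ctrl
import cv2,pickle
d={}
for n in("scene","top"):
    r=ctrl.read_camera(n);d[n]=r
    cv2.imwrite(f"pics/{n}0.png",r["pixels"][:,:,::-1]);print(n,r["camera_matrix"],r["dist_coeffs"],r["xyz"],r["orientation"])
pickle.dump(d,open("cam0.pkl","wb"))
s=ctrl.get_state();print(s)
```

```text
pics
plant.py
scene [[594.5521052    0.         310.8163744 ]
 [  0.         594.5521052  246.39749982]
 [  0.           0.           1.        ]] [-0.08199452  0.          0.          0.          0.        ] [ 1.17594602 -0.65869629  0.8048086 ] [ 0.83510745  0.33625549 -0.16700541 -0.40204103]
top [[599.3940004    0.         325.61471107]
 [  0.         599.3940004  244.0011411 ]
 [  0.           0.           1.        ]] [-0.14265988  0.          0.          0.          0.        ] [ 0.34980639 -0.01569802  1.17917661] [-0.69798244  0.71161317 -0.05843267  0.05488932]
{'time': 0.1, 'qpos': array([-1.32801984e+00,  2.87136792e-01,  1.57800557e+00,  5.89537991e-07,
        1.27861838e+00, -1.50008069e-01]), 'dq': array([ 0.00100056, -0.00060623, -0.00389158, -0.00031241,  0.00179254,
        0.00177204]), 'joint_efforts': array([ 5.58844295e-04, -4.07299161e+01, -2.93698347e+01, -1.47977194e-04,
        3.45088280e-03,  2.23442171e-06]), 'eef_pos': array([ 0.25824425, -0.62301068,  0.23005924]), 'tcp_rot': array([ 9.80776383e-01,  1.95132037e-01, -4.99825814e-05, -1.08289047e-03]), 'contact_force': array([ 0.25325158, -0.77042669,  0.30418159]), 'wrist_torque': array([ 1.11425188e-06,  1.66219053e-02, -7.43270046e-04]), 'finger_force': 0.0, 'opening': 0.9969191865206439}
```
View pics/top0.png

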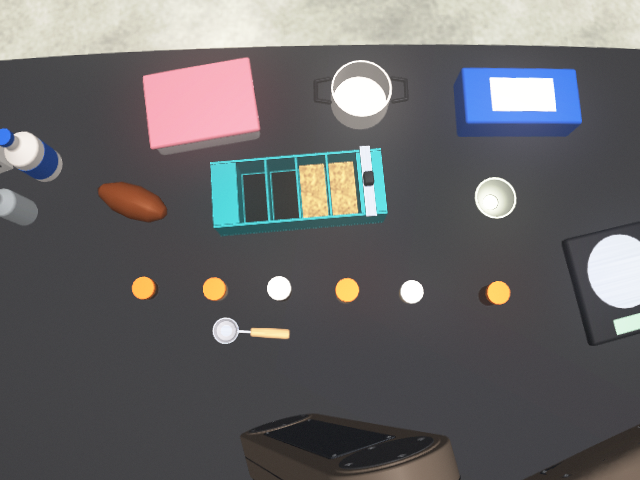

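View pics/scene0.png

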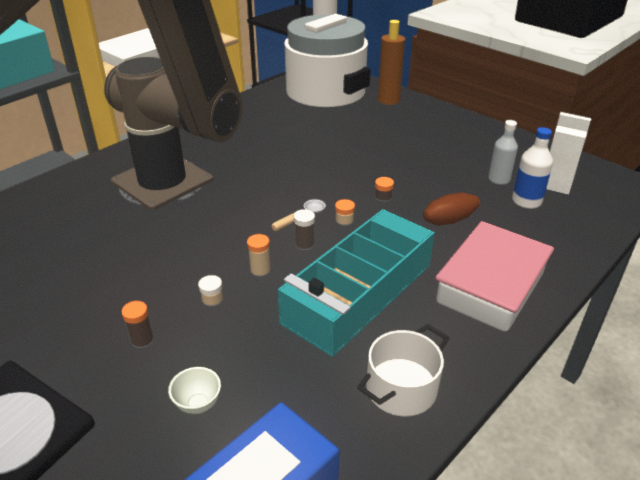

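Top view: left is +y. The lids are short_dark (144,288), short_pale (215,289), white (279,288), tall_pale (347,290), white (411,292) and tall_dark (498,293). The two black (deep) pockets are on the left (+y), cork on the right, with the bar parked at the −y end. The scene view confirms the heights.

Create h.py:
```python
import numpy as np,cv2
from scipy.spatial.transform import Rotation as R
from scipy.optimize import minimize
def proj(c,P):
    M=R.from_quat(c["orientation"]).as_matrix()
    return cv2.projectPoints(np.float64(P),cv2.Rodrigues(M.T)[0],-M.T@c["xyz"],c["camera_matrix"],np.float64(c["dist_coeffs"]))[0][:,0]
def comps(c,lo,hi,amin=60):
    m=cv2.inRange(cv2.cvtColor(c["pixels"],cv2.COLOR_RGB2HSV),lo,hi)
    n,l,s,cc=cv2.connectedComponentsWithStats(m)
    return [(s[i,4],cc[i],l==i) for i in range(1,n) if s[i,4]>amin]
a=np.linspace(0,2*np.pi,40,endpoint=False)
def lidfit(c,cen,H):
    def pts(p,S=1):
        P=np.vstack([np.c_[p[0]+.022*np.cos(a),p[1]+.022*np.sin(a),0*a+z] for z in(H-.014,H)])
        h=cv2.convexHull(np.float32(proj(c,P)));m=cv2.moments(h)
        return np.array([m["m10"],m["m01"]])/m["m00"]
    return minimize(lambda p:np.sum((pts(p)-cen)**2),[.45,0],method="Nelder-Mead",options=dict(xatol=1e-5,fatol=1e-4,maxiter=600)).x
def boxcorn(p,zs=(0,.088)):
    c,s=np.cos(p[2]),np.sin(p[2])
    return np.array([[p[0]+c*x-s*y,p[1]+s*x+c*y,z] for x in(-.064,.064) for y in(-.163,.163) for z in zs])
def boxfit(cams,masks):
    hs=[]
    def fill(h):
        m=np.zeros((480*4,640*4),np.uint8);cv2.fillConvexPoly(m,np.int32(np.round(h*4+1.5)),1);return m
    for m in masks:
        y,x=np.nonzero(m);hs.append(fill(cv2.convexHull(np.float32(np.c_[x,y]))[:,0]))
    def f(p):
        t=0
        for c,h in zip(cams,hs):
            g=fill(cv2.convexHull(np.float32(proj(c,boxcorn(p))))[:,0]);t+=1-(g&h).sum()/(g|h).sum()
        return t
    r=minimize(f,[.58,.05,0],method="Nelder-Mead",options=dict(xatol=1e-5,fatol=1e-6,initial_simplex=[[.58,.05,0],[.61,.05,0],[.58,.08,0],[.58,.05,.1]]))
    return r.x,r.fun
```

Run:
```python
import pickle;from h import *
d=pickle.load(open("cam0.pkl","rb"))
for n in d:
    c=d[n]
    for nm,lo,hi in(("or",(5,180,120),(18,255,255)),):
        for A,cen,m in comps(c,lo,hi):
            print(n,A,cen.round(1),[lidfit(c,cen,H).round(4) for H in(.044,.078)])
    print([ (A,cen.round(1)) for A,cen,m in comps(c,(82,120,40),(98,255,255),400)])
bm=[max((k for k in comps(d[n],(82,120,40),(98,255,255),400) if abs(k[1][0]-v)<60),key=lambda k:k[0])[2] for n,v in(("top",300),("scene",350))]
print(boxfit([d["top"]],bm[:1]),boxfit([d["scene"]],bm[1:]),boxfit([d["top"],d["scene"]],bm))
# whites in top
for A,cen,m in comps(d["top"],(0,0,190),(180,50,255)): 
    if 200<cen[0]<430 and 270<cen[1]<310: print("white",A,cen.round(1),[lidfit(d["top"],cen,H).round(4) for H in(.044,.078)])
```

```text
scene 94 [134.5 317.9] [array([ 0.4092, -0.3396]), array([ 0.4432, -0.3537])]
[(np.int32(2602), array([22.5, 53.6])), (np.int32(11041), array([357.2, 279.1]))]
[(np.int32(686), array([378.6, 181. ])), (np.int32(4217), array([259.4, 195.9]))]
(array([0.63615828, 0.04018471, 0.07399817]), np.float64(0.1583244809270884)) (array([0.63534279, 0.02584345, 0.07342365]), np.float64(0.01706697540259594)) (array([0.63605158, 0.02640001, 0.07341998]), np.float64(0.18422423965686652))
white 460 [278.5 287.8] [array([0.4515, 0.0683]), array([0.4485, 0.0658])]
white 421 [411.6 291.2] [array([ 0.4399, -0.1859]), array([ 0.4372, -0.1808])]
```

Run:
```python
import pickle;from h import *
d=pickle.load(open("cam0.pkl","rb"))
for n in d:
    c=d[n]
    for A,cen,m in comps(c,(3,150,100),(22,255,255)):
        if (n=="top" and 270<cen[1]<310) or n=="scene": print(n,A,cen.round(1),[lidfit(c,cen,H).round(4) for H in(.044,.078)])
u=sum(k[2].astype(int) for k in comps(d["top"],(80,120,30),(100,255,255),15) if 200<k[1][0]<400 and 130<k[1][1]<240)>0
b=max((k for k in comps(d["scene"],(82,120,40),(98,255,255),400)),key=lambda k:k[0])[2]
for i,m in zip(("top","scene"),(u,b)):print(boxfit([d[i]],[m]))
p,f=boxfit([d["top"],d["scene"]],[u,b]);print(p,f)
im=d["top"]["pixels"][:,:,::-1].copy();im2=d["scene"]["pixels"][:,:,::-1].copy()
for I,n in((im,"top"),(im2,"scene")):
    for q in proj(d[n],boxcorn(p)): cv2.circle(I,tuple(np.int32(q.round())),1,(0,0,255),-1)
cv2.imwrite("pics/chk.png",np.hstack([cv2.resize(im[130:250,190:410],None,fx=2,fy=2),cv2.resize(im2[200:360,260:450],(356,240))]))
```

```text
scene 3476 [90.9 69.8] [array([-0.7407,  0.2157]), array([-0.6559,  0.177 ])]
scene 1347 [230.4  34.3] [array([-0.6526,  0.7703]), array([-0.5716,  0.707 ])]
scene 825 [390.6  63.4] [array([-0.0104,  0.9509]), array([0.0421, 0.8797])]
scene 231 [383.9 183.6] [array([0.4548, 0.3281]), array([0.4867, 0.2845])]
scene 893 [451.1 204.7] [array([0.6223, 0.3639]), array([0.6468, 0.3186])]
scene 254 [344.6 206.4] [array([0.4504, 0.1907]), array([0.4825, 0.1531])]
scene 332 [257.8 242.6] [array([ 0.4066, -0.0344]), array([ 0.4407, -0.0621])]
scene 480 [134.3 311.7] [array([ 0.3951, -0.3309]), array([ 0.4297, -0.3454])]
top 440 [143.4 287.6] [array([0.4559, 0.3305]), array([0.4527, 0.3202])]
top 434 [213.8 288.5] [array([0.4523, 0.1926]), array([0.4493, 0.1864])]
top 137 [497.2 293.9] [array([ 0.4306, -0.3525]), array([ 0.4282, -0.3424])]
(array([0.63616691, 0.02767174, 0.06655173]), np.float64(0.0415513535704799))
(array([0.63534279, 0.02584345, 0.07342365]), np.float64(0.01706697540259594))
[0.63559647 0.02726988 0.07027827] 0.06945986503345092
```

View pics/chk.png

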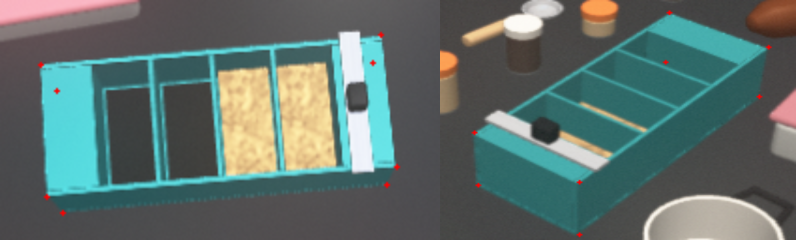

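Create g.py:
```python
# python3 g.py x y z  (world)  or  g.py b bx by z (box frame): shift in current tool axes + rotvec to standard yaw
import sys,numpy as np
from plant import ctrl
from scipy.spatial.transform import Rotation as R
BX,BY,YAW=.6356,.0265,.0725
J=dict(sd=(.4553,.3293),sp=(.4513,.1917),tp=(.441,-.0615),td=(.429,-.344))
def delta(p):
    s=ctrl.get_state();A=R.from_quat(s["tcp_rot"])
    T=R.from_matrix(np.array([[-np.sin(YAW),np.cos(YAW),0],[np.cos(YAW),np.sin(YAW),0],[0,0,-1]]))
    return A.inv().apply(np.array(p)-s["eef_pos"]).round(4),(A.inv()*T).as_rotvec().round(4)
for a in sys.argv[1:]:
    t=a.split(",")
    if t[0]=="b":
        x,y,z=map(float,t[1:]);c,s=np.cos(YAW),np.sin(YAW);p=(BX+c*x-s*y,BY+s*x+c*y,z)
    else: p=(*J[t[0]],float(t[1]))
    print(a,np.round(p,4),*delta(p))
```

```bash
python3 g.py td,.18 td,.046
```

```text
td,.18 [ 0.429 -0.344  0.18 ] [ 0.2645 -0.1923  0.0506] [-0.0017 -0.0016 -1.2505]
td,.046 [ 0.429 -0.344  0.046] [ 0.2645 -0.192   0.1846] [-0.0017 -0.0016 -1.2505]
```

Units first: shifts go in units of 25 mm. So 0.2645 m is 10.58, 0.22 m is 8.8.

Request:
step_hand --pt "2 -1.6 0.4 0 0 -0.18 1" --pt "4 -2.8 0.8 0 0 -0.36 1" --pt "5.6 -4 1.2 0 0 -0.54 1" --pt "7.2 -5.2 1.6 0 0 -0.72 1" --pt "8.8 -6.4 2 0 0 -0.9 0.8" --pt "10.58 -7.68 2.024 0 0 -1.08 0.8" --pt "10.58 -7.68 2.024 -0.0017 -0.0016 -1.2505 0.8" --pt "10.58 -7.68 2.024 -0.0017 -0.0016 -1.2505 0.8" --pt "10.58 -7.68 2.024 -0.0017 -0.0016 -1.2505 0.8" --clamp_n 40

```text
time: 1.23
eef_pos: [0.429, -0.3453, 0.1805]
tcp_rot: [0.682, 0.731, -0.001, 0.001]
contact_force: [0.0, 0.2, -0.2]
opening: 0.8
finger_force: 0.0
```

```bash
python3 g.py td,.046
```

Run:
```python
from plant import ctrl;import cv2,pickle
from h import *
r=ctrl.read_camera("scene");cv2.imwrite("pics/s1.png",cv2.resize(r["pixels"][200:400,20:320,::-1],(750,500)))
```

```text
td,.046 [ 0.429 -0.344  0.046] [1.500e-03 1.000e-04 1.345e-01] [ 0.0002  0.0019 -0.0031]
```

View pics/s1.png

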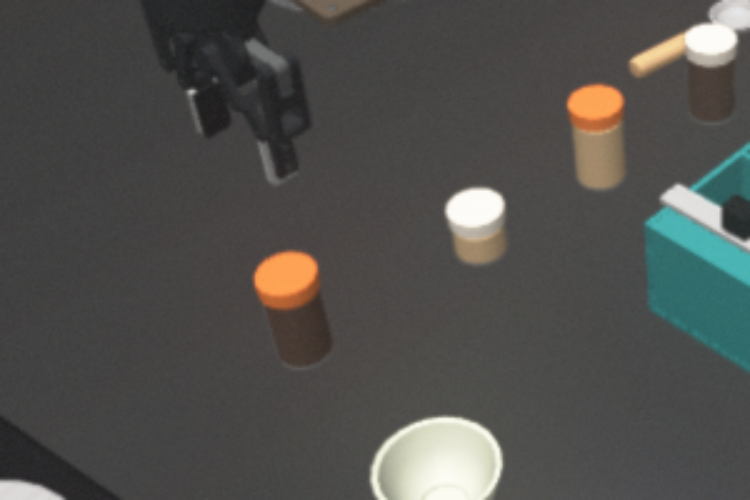

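The open fingers straddle the tall_dark lid (crop ≈(287,275)), well clear of it, and nothing else is nearby. Descending.

Converted, 0.1345 m is 5.38, 0.11 m is 4.4.

Request:
step_hand --pt "0.06 0 1.6 0 0.002 -0.003 0.8" --pt "0.06 0 3.2 0 0.002 -0.003 0.8" --pt "0.06 0 4.4 0 0.002 -0.003 0.8" --pt "0.06 0 5.38 0 0.002 -0.003 0.8" --pt "0.06 0 5.38 0 0.002 -0.003 0.8" --pt "0.06 0 5.38 0 0.002 -0.003 0" --pt "0.06 0 5.38 0 0.002 -0.003 0" --pt "0.06 0 5.38 0 0.002 -0.003 0" --pt "0.06 0 5.38 0 0.002 -0.003 0" --pt "0.06 0 5.38 0 0.002 -0.003 0" --clamp_n 40

```text
time: 2.52
eef_pos: [0.4301, -0.3448, 0.0479]
tcp_rot: [0.68, 0.733, -0.0, 0.002]
contact_force: [-0.5, -0.2, 5.4]
opening: 0.505
finger_force: 41.1
```

```bash
python3 g.py td,.2 b,0,.087,.2
```

```text
td,.2 [ 0.429 -0.344  0.2  ] [ 0.0005 -0.0007 -0.1521] [0.0021 0.0028 0.0032]
b,0,.087,.2 [0.6293 0.1133 0.2   ] [ 0.4413  0.2336 -0.1529] [0.0021 0.0028 0.0032]
```

Request:
step_hand --pt "0 0 -1.2 0 0 0 0" --pt "0 0 -3.2 0 0 0 0" --pt "0.8 0.8 -5.2 0 0 0 0" --pt "2.4 1.6 -6.116 0 0 0 0" --pt "4.4 2.8 -6.116 0 0 0 0" --pt "6.4 4 -6.116 0 0 0 0" --pt "8.4 5.2 -6.116 0 0 0 0" --pt "10.4 6.4 -6.116 0 0 0 0" --pt "12.4 7.6 -6.116 0 0 0 0" --pt "14.4 8.6 -6.116 0 0 0 0"

```text
time: 3.78
eef_pos: [0.6163, 0.0335, 0.1981]
tcp_rot: [0.68, 0.733, -0.0, -0.001]
contact_force: [0.6, 0.4, -0.9]
opening: 0.5
finger_force: 41.2
```

Request:
step_hand --pt "1.8 0.4 0 0 0 0 0" --pt "3.2 0.744 0 0 0 0 0" --pt "3.252 0.744 0 0 0 0 0" --pt "3.252 0.744 0 0 0 0 0"

```text
time: 4.28
eef_pos: [0.6282, 0.1137, 0.1982]
tcp_rot: [0.68, 0.733, -0.001, -0.0]
contact_force: [0.2, -0.3, -0.5]
opening: 0.501
finger_force: 41.2
```

```bash
python3 g.py b,0,.087,.2 b,0,.087,.054
```

Run:
```python
from plant import ctrl;import cv2,pickle
from h import *
d={n:ctrl.read_camera(n) for n in("scene","top")};pickle.dump(d,open("cam1.pkl","wb"))
cv2.imwrite("pics/s2.png",np.hstack([cv2.resize(d["scene"]["pixels"][60:360,250:450,::-1],(400,600)),cv2.resize(d["top"]["pixels"][100:300,150:283,::-1],(400,600))]))
```

```text
b,0,.087,.2 [0.6293 0.1133 0.2   ] [-0.0005  0.0011 -0.0018] [-0.0014  0.0005  0.0033]
b,0,.087,.054 [0.6293 0.1133 0.054 ] [-0.0005  0.0013  0.1442] [-0.0014  0.0005  0.0033]
```

View pics/s2.png

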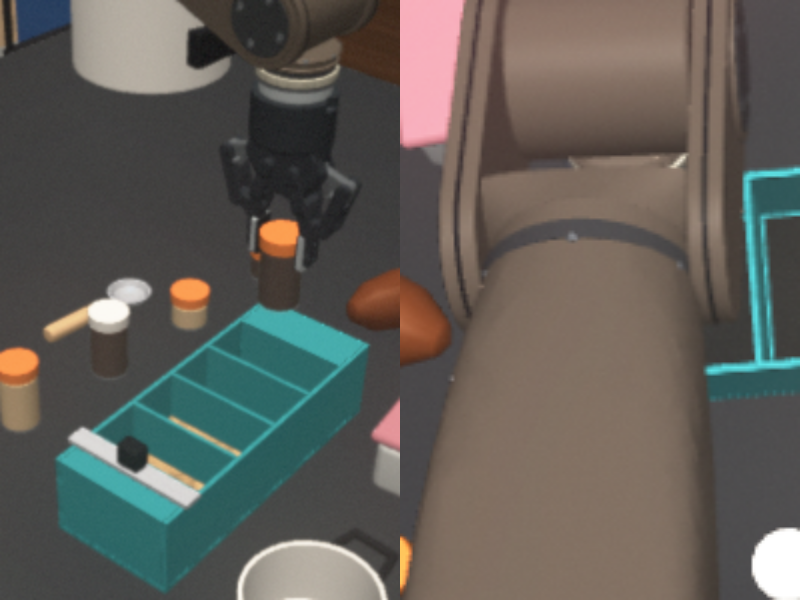

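The jar hangs upright in the fingers over the far deep pocket. Before lowering I'll measure the lid's centre in the hand.

Create hand.py:
```python
import sys;from plant import ctrl;from h import *
H=float(sys.argv[1])
s=ctrl.get_state();c=ctrl.read_camera("scene");q=proj(c,[[*s["eef_pos"][:2],H-.007]])[0]
k=min(comps(c,(3,180,110),(20,255,255),40),key=lambda k:np.linalg.norm(k[1]-q))
y,x=np.nonzero(k[2]);h=cv2.convexHull(np.float32(np.c_[x,y]));m=cv2.moments(h)
p=lidfit(c,np.array([m["m10"],m["m01"]])/m["m00"],H);print(k[0],q,k[1],p.round(4),"jar-TCP",(p-s["eef_pos"][:2]).round(4))
```

```bash
python3 hand.py .2283
```

```text
94 [391.42579873 179.07698954] [388.03191489 183.44680851] [0.6311 0.098 ] jar-TCP [ 0.0026 -0.0148]
```

Run:
```python
import pickle;from h import *
c=pickle.load(open("cam1.pkl","rb"))["scene"]
cv2.imwrite("pics/z.png",cv2.resize(c["pixels"][160:225,360:420,::-1],None,fx=9,fy=9,interpolation=cv2.INTER_NEAREST))
# predicted hull for jar exactly at TCP
x,y=.6282,.1137
for z0,z1,r in((.2143,.2283,.022),(.1503,.2143,.021)):
    q=proj(c,np.vstack([np.c_[x+r*np.cos(a),y+r*np.sin(a),0*a+z] for z in(z0,z1)]));print(q.min(0),q.max(0))
```

```text
[379.44017323 169.40853575] [403.89236367 188.51811592]
[377.90610281 176.09620991] [402.69822768 216.7610536 ]
```

View pics/z.png

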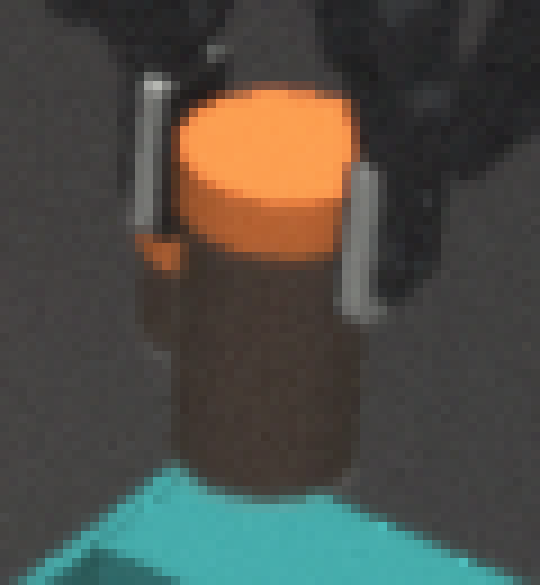

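The lid edges (col 379, rows 170–189) match the prediction for a jar centred at the TCP to within 0.5 px. Lowering.

Request:
step_hand --pt "-0.02 0.048 1.6 -0.0014 0 0.0033 0" --pt "-0.02 0.048 3.2 -0.0014 0 0.0033 0" --pt "-0.02 0.048 4.4 -0.0014 0 0.0033 0" --pt "-0.02 0.048 5 -0.0014 0 0.0033 0" --pt "-0.02 0.048 5.36 -0.0014 0 0.0033 0" --pt "-0.02 0.048 5.6 -0.0014 0 0.0033 0" --pt "-0.02 0.048 5.76 -0.0014 0 0.0033 0" --pt "-0.02 0.048 5.76 -0.0014 0 0.0033 0"

```text
time: 5.42
eef_pos: [0.6304, 0.1136, 0.0556]
tcp_rot: [0.681, 0.732, 0.001, 0.001]
contact_force: [-0.8, 0.2, -0.7]
opening: 0.498
finger_force: 41.2
```

```bash
python3 g.py b,0,.087,.053
```

```text
b,0,.087,.053 [0.6293 0.1133 0.053 ] [-0.0002 -0.0011  0.0026] [ 0.0025  0.0002 -0.0001]
```

Request:
step_hand --pt "0 -0.04 0.06 0.0025 0 0 0" --pt "0 -0.04 0.1 0.0025 0 0 0" --pt "0 -0.04 0.12 0.0025 0 0 0"

```text
time: 5.8
eef_pos: [0.6294, 0.1135, 0.0529]
tcp_rot: [0.681, 0.732, -0.0, -0.0]
contact_force: [-1.5, 0.9, 2.2]
opening: 0.5
finger_force: 41.5
```

Request:
step_hand --pt "0 0 0.02 0 0 0 0" --pt "0 0 0.02 0 0 0 0"

```text
time: 6.05
eef_pos: [0.6295, 0.1136, 0.0529]
tcp_rot: [0.681, 0.732, -0.0, -0.0]
contact_force: [-2.6, 0.4, 4.4]
opening: 0.503
finger_force: 41.8
```

Upward force appears at exactly the expected floor height, so I'll release and lift.

Converted, -0.15 m is -6, -0.11 m is -4.4.

Request:
step_hand --pt "0 0 0 0 0 0 0.65" --pt "0 0 0 0 0 0 0.65" --pt "0 0 0 0 0 0 0.65" --pt "0 0 -0.8 0 0 0 0.65" --pt "0 0 -2.4 0 0 0 0.65" --pt "0 0 -4.4 0 0 0 0.65" --pt "0 0 -6 0 0 0 0.65" --pt "0 0 -6 0 0 0 0.65"

```text
time: 7.05
eef_pos: [0.6322, 0.1136, 0.2088]
tcp_rot: [0.681, 0.732, 0.004, 0.004]
contact_force: [0.2, -0.6, 0.3]
opening: 0.65
finger_force: 0.0
```

```bash
python3 g.py tp,.15 tp,.046; python3 hand.py .083
```

```text
tp,.15 [ 0.441  -0.0615  0.15  ] [-0.1608 -0.204   0.0566] [ 0.011   0.0007 -0.0002]
tp,.046 [ 0.441  -0.0615  0.046 ] [-0.1607 -0.2051  0.1606] [ 0.011   0.0007 -0.0002]
63 [387.71652948 241.82313451] [383.84126984 187.23809524] [0.4986 0.2686] jar-TCP [-0.1336  0.1549]
```

Request:
step_hand --pt "-1.2 -1.6 0.4 0 0 0 0.8" --pt "-2.8 -3.4 0.8 0 0 0 0.8" --pt "-4.4 -5.2 1.2 0 0 0 0.8" --pt "-5.6 -6.8 1.8 0 0 0 0.8" --pt "-6.4 -8.16 2.2 0.011 0 0 0.8" --pt "-6.4 -8.18 2.2 0.011 0 0 0.8" --pt "-6.4 -8.18 2.2 0.011 0 0 0.8"

```text
time: 7.98
eef_pos: [0.4368, -0.0607, 0.1465]
tcp_rot: [0.681, 0.732, -0.004, -0.004]
contact_force: [0.6, 0.8, 0.9]
opening: 0.799
finger_force: 0.0
```

```bash
python3 g.py tp,.046;  python3 - <<'E'
from plant import ctrl;import cv2
r=ctrl.read_camera("scene");cv2.imwrite("pics/s3.png",cv2.resize(r["pixels"][130:360,180:450,::-1],(700,596)))
E
```

```text
tp,.046 [ 0.441  -0.0615  0.046 ] [-0.0012  0.0054  0.1004] [-0.012  -0.0004 -0.0007]
```

View pics/s3.png

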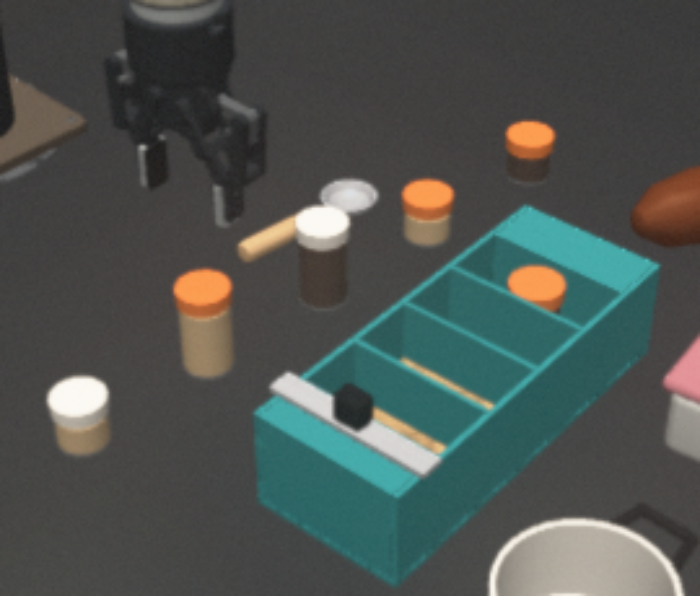

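tall_dark stands upright in the far pocket (lid at crop (537,288)), and the gripper is above tall_pale. Next I descend on tall_pale and grip it.

Request:
step_hand --pt "-0.048 0.16 0.4 -0.011 0 0 0.8" --pt "-0.048 0.16 0.4 -0.011 0 0 0.8" --pt "-0.048 0.16 0.4 -0.011 0 0 0.8"

```text
time: 8.4
eef_pos: [0.4409, -0.0615, 0.1365]
tcp_rot: [0.681, 0.732, -0.0, -0.0]
contact_force: [0.6, 0.1, 0.3]
opening: 0.8
finger_force: 0.0
```

```bash
python3 g.py tp,.048
```

```text
tp,.048 [ 0.441  -0.0615  0.048 ] [-0.      0.0003  0.0885] [-0.0012 -0.0002  0.0003]
```

Request:
step_hand --pt "0 0 1.2 0 0 0 0.8" --pt "0 0 2.4 0 0 0 0.8" --pt "0 0 3.2 0 0 0 0.8" --pt "0 0 3.54 0 0 0 0.8" --pt "0 0 3.54 0 0 0 0.8" --pt "0 0 3.54 0 0 0 0.8" --pt "0 0 3.54 0 0 0 0" --pt "0 0 3.54 0 0 0 0" --pt "0 0 3.54 0 0 0 0" --pt "0 0 3.54 0 0 0 0"

```text
time: 9.65
eef_pos: [0.4415, -0.0621, 0.0493]
tcp_rot: [0.681, 0.732, 0.0, 0.001]
contact_force: [-0.6, -0.3, 6.1]
opening: 0.505
finger_force: 40.3
```

Request:
step_hand --pt "0 0 0 0 0 0 0" --pt "0 0 0 0 0 0 0"

```text
time: 9.9
eef_pos: [0.4415, -0.0621, 0.0493]
tcp_rot: [0.681, 0.732, 0.0, 0.001]
contact_force: [-0.9, 0.8, 5.9]
opening: 0.497
finger_force: 40.3
```

```bash
python3 g.py b,0,.029,.19
```

```text
b,0,.029,.19 [0.6335 0.0554 0.19  ] [ 0.1033  0.2001 -0.1406] [ 0.0009  0.0009 -0.0003]
```

Request:
step_hand --pt "0 0 -1.2 0 0 0 0" --pt "0 0 -3.2 0 0 0 0" --pt "0.2 0.8 -5 0 0 0 0" --pt "0.8 2.4 -5.6 0 0 0 0" --pt "1.8 4.2 -5.624 0 0 0 0" --pt "3 6.2 -5.624 0 0 0 0" --pt "4 7.6 -5.624 0 0 0 0" --pt "4.132 8.004 -5.624 0 0 0 0" --pt "4.132 8.004 -5.624 0 0 0 0" --pt "4.132 8.004 -5.624 0 0 0 0"

```text
time: 11.15
eef_pos: [0.6317, 0.0549, 0.188]
tcp_rot: [0.681, 0.732, -0.001, -0.001]
contact_force: [-0.2, -0.5, -2.1]
opening: 0.497
finger_force: 41.5
```

Request:
step_hand --pt "0 0 0 0 0 0 0"

```text
time: 11.28
eef_pos: [0.6321, 0.0549, 0.1887]
tcp_rot: [0.682, 0.732, -0.0, -0.0]
contact_force: [-0.2, -0.1, -2.1]
opening: 0.495
finger_force: 41.5
```

```bash
python3 g.py b,0,.029,.0575;  python3 - <<'E'
from plant import ctrl;from h import *
c=ctrl.read_camera("scene");x,y,z=ctrl.get_state()["eef_pos"];b=z-.0493
q=proj(c,np.vstack([np.c_[x+.022*np.cos(a),y+.022*np.sin(a),0*a+zz] for zz in(b+.064,b+.078)]));print(q.min(0),q.max(0))
o=np.int32(q.mean(0))-[35,30];I=c["pixels"][o[1]:o[1]+65,o[0]:o[0]+70,::-1];I=cv2.resize(I,None,fx=8,fy=8,interpolation=cv2.INTER_NEAREST)
cv2.polylines(I,[np.int32((cv2.convexHull(np.float32(q))-np.float32(o)+.5)*8)],True,(255,0,0),1);cv2.imwrite("pics/s4.png",I)
E
```

```text
b,0,.029,.0575 [0.6335 0.0554 0.0575] [0.0005 0.0016 0.1312] [-0.0011  0.0002 -0.0014]
[360.38828389 187.41733453] [385.31369613 207.52309645]
```

View pics/s4.png

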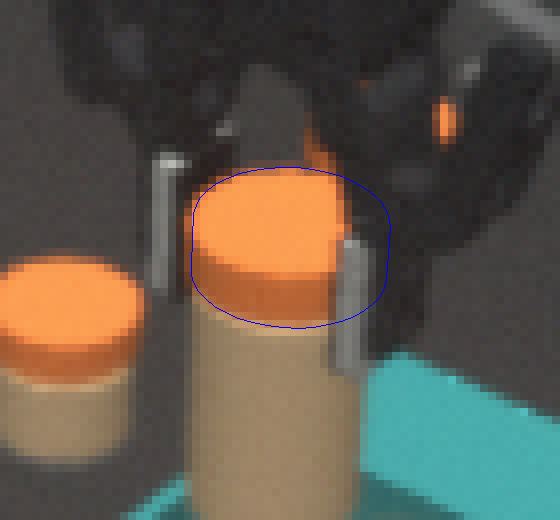

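The lid sits within about 1 px (1.5 mm) of the prediction, slightly left, so I add 1 mm along +y and lower.

Request:
step_hand --pt "0.06 0.056 1.6 0 0 0 0" --pt "0.06 0.056 3 0 0 0 0" --pt "0.06 0.056 4.2 0 0 0 0" --pt "0.06 0.056 4.8 0 0 0 0" --pt "0.06 0.056 5.08 0 0 0 0" --pt "0.06 0.056 5.248 0 0 0 0" --pt "0.06 0.056 5.248 0 0 0 0" --pt "0.06 0.056 5.248 0 0 0 0"

```text
time: 12.32
eef_pos: [0.6348, 0.0573, 0.0586]
tcp_rot: [0.681, 0.732, 0.0, 0.001]
contact_force: [-0.5, -0.1, -2.7]
opening: 0.501
finger_force: 41.6
```

```bash
python3 g.py b,0,.029,.0543
```

```text
b,0,.029,.0543 [0.6335 0.0554 0.0543] [-0.0017 -0.0014  0.0043] [ 0.0012  0.0004 -0.0002]
```

Converted, 0.0043 m is 0.172, 0.0035 m is 0.14.

Request:
step_hand --pt "-0.04 -0.04 0.08 0 0 0 0" --pt "-0.04 -0.04 0.14 0 0 0 0" --pt "-0.04 -0.04 0.172 0 0 0 0" --pt "-0.04 -0.04 0.172 0 0 0 0"

```text
time: 12.82
eef_pos: [0.6334, 0.0562, 0.0543]
tcp_rot: [0.681, 0.732, -0.0, -0.0]
contact_force: [-3.0, 0.0, 6.2]
opening: 0.498
finger_force: 42.1
```

Request:
step_hand --pt "0 0 0.02 0 0 0 0" --pt "0 0 0.02 0 0 0 0"

```text
time: 13.08
eef_pos: [0.6335, 0.0562, 0.0543]
tcp_rot: [0.681, 0.732, -0.0, -0.0]
contact_force: [-3.2, -0.9, 7.4]
opening: 0.501
finger_force: 42.3
```

Contact at the expected height: release and lift, then go to short_pale.

Request:
step_hand --pt "0 0 0 0 0 0 0.65" --pt "0 0 0 0 0 0 0.65" --pt "0 0 0 0 0 0 0.65" --pt "0 0 -0.8 0 0 0 0.65" --pt "0 0 -2.4 0 0 0 0.65" --pt "0 0 -4 0 0 0 0.65" --pt "0 0 -4 0 0 0 0.65" --pt "0 0 -4 0 0 0 0.65" --pt "0 0 -4 0 0 0 0.65"

```text
time: 14.2
eef_pos: [0.6321, 0.0563, 0.1511]
tcp_rot: [0.681, 0.732, -0.001, -0.001]
contact_force: [0.5, -0.9, -0.7]
opening: 0.649
finger_force: 0.0
```

```bash
python3 g.py sp,.1
```

```text
sp,.1 [0.4513 0.1917 0.1   ] [ 0.1481 -0.1704  0.0518] [-0.0037 -0.0003 -0.0003]
```

Converted, -0.08 m is -3.2, 0.08 m is 3.2.

Request:
step_hand --pt "1.6 -1.6 0 0 0 0 0.75" --pt "3.2 -3.2 0 0 0 0 0.75" --pt "4.8 -5.2 0.4 0 0 0 0.75" --pt "5.92 -6.816 1.2 0 0 0 0.75" --pt "5.92 -6.816 2 0 0 0 0.75" --pt "5.92 -6.816 2.072 0 0 0 0.75" --pt "5.92 -6.816 2.072 0 0 0 0.75" --pt "5.92 -6.816 2.072 0 0 0 0.75"

```text
time: 15.2
eef_pos: [0.4537, 0.1913, 0.1018]
tcp_rot: [0.681, 0.732, 0.0, 0.0]
contact_force: [0.5, 0.2, -0.9]
opening: 0.751
finger_force: 0.0
```

```bash
python3 g.py sp,.014;  python3 - <<'E'
from plant import ctrl;import cv2
r=ctrl.read_camera("scene");cv2.imwrite("pics/s5.png",cv2.resize(r["pixels"][130:330,260:460,::-1],(600,600)))
E
```

```text
sp,.014 [0.4513 0.1917 0.014 ] [ 0.0006 -0.0024  0.0878] [ 0.0008 -0.     -0.0012]
```

View pics/s5.png

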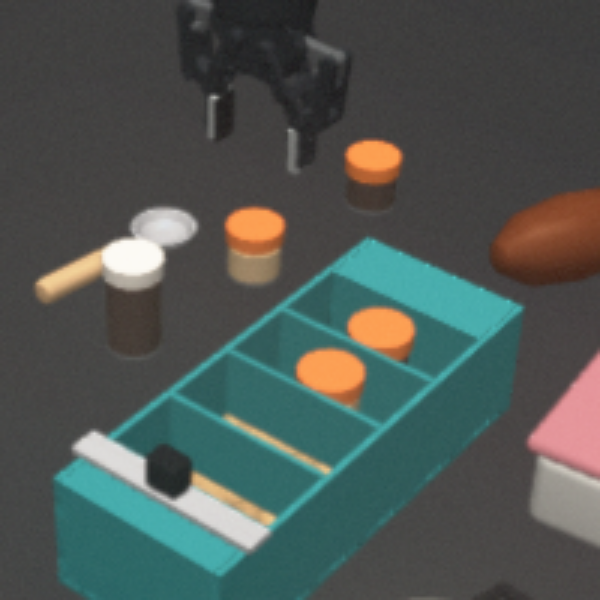

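Both tall jars stand in the deep pockets (lids at crop (381,333) and (330,375)), and the gripper is over short_pale. Descend with the fingers straddling it and grip.

Request:
step_hand --pt "0.02 -0.096 0.8 0 0 0 0.75" --pt "0.02 -0.096 2 0 0 0 0.75" --pt "0.02 -0.096 3 0 0 0 0.75" --pt "0.02 -0.096 3.44 0 0 0 0.75" --pt "0.02 -0.096 3.46 0 0 0 0.75" --pt "0.02 -0.096 3.46 0 0 0 0.75" --pt "0.02 -0.096 3.46 0 0 0 0" --pt "0.02 -0.096 3.46 0 0 0 0" --pt "0.02 -0.096 3.46 0 0 0 0" --pt "0.02 -0.096 3.46 0 0 0 0"

```text
time: 16.5
eef_pos: [0.4513, 0.1921, 0.0159]
tcp_rot: [0.681, 0.732, 0.001, 0.001]
contact_force: [-0.7, -0.1, 6.3]
opening: 0.5
finger_force: 40.6
```

Request:
step_hand --pt "0 0 0 0 0 0 0" --pt "0 0 0 0 0 0 0"

```text
time: 16.75
eef_pos: [0.4513, 0.1921, 0.0159]
tcp_rot: [0.681, 0.732, 0.001, 0.001]
contact_force: [-0.6, 0.1, 5.8]
opening: 0.498
finger_force: 40.6
```

```bash
python3 g.py b,0,-.029,.15
```

```text
b,0,-.029,.15 [ 0.6377 -0.0024  0.15  ] [-0.2075  0.1721 -0.1338] [ 0.0018 -0.0001 -0.0002]
```

Request:
step_hand --pt "0 0 -1.6 0 0 0 0" --pt "0 0 -3.6 0 0 0 0" --pt "-0.4 0.8 -5.2 0 0 0 0" --pt "-1.6 2.4 -5.352 0 0 0 0" --pt "-3.4 3.8 -5.352 0 0 0 0" --pt "-5.2 5 -5.352 0 0 0 0" --pt "-7 6.2 -5.352 0 0 0 0" --pt "-8.3 6.884 -5.352 0 0 0 0" --pt "-8.3 6.884 -5.352 0 0 0 0" --pt "-8.3 6.884 -5.352 0 0 0 0"

```text
time: 18.0
eef_pos: [0.6359, -0.0022, 0.1473]
tcp_rot: [0.681, 0.732, -0.001, -0.001]
contact_force: [-0.6, 1.2, -0.7]
opening: 0.498
finger_force: 41.0
```

Request:
step_hand --pt "0 0 0 0 0 0 0" --pt "0 0 0 0 0 0 0"

```text
time: 18.25
eef_pos: [0.6363, -0.0016, 0.1483]
tcp_rot: [0.681, 0.733, -0.0, -0.0]
contact_force: [0.2, 0.2, -0.5]
opening: 0.501
finger_force: 41.0
```

```bash
python3 g.py b,0,-.029,.058;  python3 - <<'E'
from plant import ctrl;from h import *
c=ctrl.read_camera("scene");x,y,z=ctrl.get_state()["eef_pos"];b=z-.0159
q=proj(c,np.vstack([np.c_[x+.022*np.cos(a),y+.022*np.sin(a),0*a+zz] for zz in(b+.03,b+.044)]));print(q.min(0),q.max(0))
o=np.int32(q.mean(0))-[35,30];I=c["pixels"][o[1]:o[1]+65,o[0]:o[0]+70,::-1];I=cv2.resize(I,None,fx=8,fy=8,interpolation=cv2.INTER_NEAREST)
cv2.polylines(I,[np.int32((cv2.convexHull(np.float32(q))-np.float32(o)+.5)*8)],True,(255,0,0),1);cv2.imwrite("pics/s6.png",I)
E
```

```text
b,0,-.029,.058 [ 0.6377 -0.0024  0.058 ] [-0.0009  0.0014  0.0903] [-0.0008  0.      0.0012]
[340.60529636 219.92056922] [365.57297296 241.03133664]
```

View pics/s6.png

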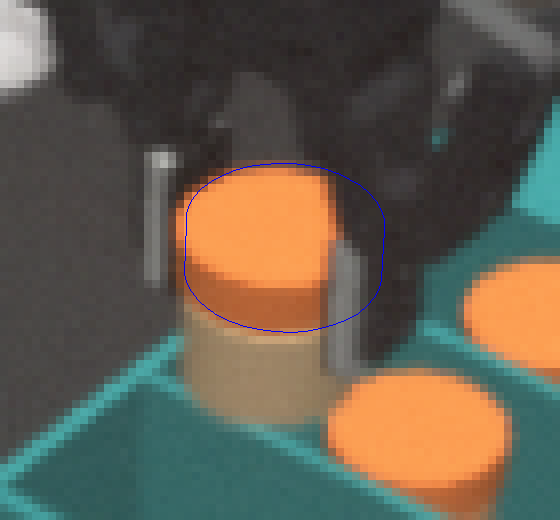

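The lid is about 1 px left of the prediction (~2 mm toward −y), so I offset +1 mm and lower.

Request:
step_hand --pt "0.012 0.04 1 0 0 0 0" --pt "0.012 0.04 2 0 0 0 0" --pt "0.012 0.04 2.8 0 0 0 0" --pt "0.012 0.04 3.24 0 0 0 0" --pt "0.012 0.04 3.48 0 0 0 0" --pt "0.012 0.04 3.612 0 0 0 0" --pt "0.012 0.04 3.612 0 0 0 0" --pt "0.012 0.04 3.612 0 0 0 0"

```text
time: 19.3
eef_pos: [0.6382, -0.0024, 0.0587]
tcp_rot: [0.681, 0.732, 0.0, 0.0]
contact_force: [-0.9, -0.1, -2.2]
opening: 0.5
finger_force: 41.0
```

```bash
python3 g.py b,0,-.029,.0549
```

```text
b,0,-.029,.0549 [ 0.6377 -0.0024  0.0549] [ 0.     -0.0005  0.0038] [ 0.0006  0.0004 -0.0003]
```

Request:
step_hand --pt "0.04 -0.02 0.08 0 0 0 0" --pt "0.04 -0.02 0.128 0 0 0 0" --pt "0.04 -0.02 0.152 0 0 0 0" --pt "0.04 -0.02 0.152 0 0 0 0"

```text
time: 19.8
eef_pos: [0.6371, -0.0013, 0.055]
tcp_rot: [0.681, 0.732, -0.0, -0.0]
contact_force: [-2.6, 0.3, 5.7]
opening: 0.5
finger_force: 41.3
```

Request:
step_hand --pt "0 0 0.02 0 0 0 0" --pt "0 0 0.02 0 0 0 0"

```text
time: 20.05
eef_pos: [0.6371, -0.0013, 0.0549]
tcp_rot: [0.681, 0.732, -0.0, -0.0]
contact_force: [-4.3, 0.3, 8.3]
opening: 0.501
finger_force: 41.6
```

Seated on the cork; release, lift, go to short_dark.

Converted, -0.1 m is -4, -0.06 m is -2.4.

Request:
step_hand --pt "0 0 0 0 0 0 0.65" --pt "0 0 0 0 0 0 0.65" --pt "0 0 0 0 0 0 0.65" --pt "0 0 -0.8 0 0 0 0.65" --pt "0 0 -2.4 0 0 0 0.65" --pt "0 0 -4 0 0 0 0.65" --pt "0 0 -4 0 0 0 0.65" --pt "0 0 -4 0 0 0 0.65" --pt "0 0 -4 0 0 0 0.65"

```text
time: 21.18
eef_pos: [0.6361, -0.0012, 0.1521]
tcp_rot: [0.681, 0.732, -0.001, -0.001]
contact_force: [0.3, 0.5, 1.1]
opening: 0.646
finger_force: 0.0
```

```bash
python3 g.py sd,.1
```

```text
sd,.1 [0.4553 0.3293 0.1   ] [ 0.3427 -0.1563  0.0528] [-0.0035 -0.0005 -0.0003]
```

Request:
step_hand --pt "1.6 -0.8 0 0 0 0 0.75" --pt "3.6 -1.6 0 0 0 0 0.75" --pt "5.6 -2.6 0 0 0 0 0.75" --pt "7.6 -3.6 0 0 0 0 0.75" --pt "9.6 -4.4 0 0 0 0 0.75" --pt "11.6 -5.4 0 0 0 0 0.75" --pt "13.2 -6 1.2 0 0 0 0.75" --pt "13.72 -6.252 2.112 0 0 0 0.75" --pt "13.72 -6.252 2.112 0 0 0 0.75" --pt "13.72 -6.252 2.112 0 0 0 0.75"

```text
time: 22.42
eef_pos: [0.457, 0.329, 0.1011]
tcp_rot: [0.681, 0.732, -0.0, -0.0]
contact_force: [-0.5, -0.3, 0.0]
opening: 0.749
finger_force: 0.0
```

Request:
step_hand --pt "0 0 0 0 0 0 0.75"

```text
time: 22.55
eef_pos: [0.4578, 0.3291, 0.1021]
tcp_rot: [0.682, 0.732, 0.001, 0.0]
contact_force: [0.5, -0.0, 0.0]
opening: 0.751
finger_force: 0.0
```

```bash
python3 g.py sd,.0145
```

```text
sd,.0145 [0.4553 0.3293 0.0145] [ 0.0004 -0.0026  0.0876] [ 0.0014 -0.0005 -0.0016]
```

Request:
step_hand --pt "0 -0.088 0.8 0 0 0 0.75" --pt "0 -0.088 2 0 0 0 0.75" --pt "0 -0.088 3 0 0 0 0.75" --pt "0 -0.088 3.44 0 0 0 0.75" --pt "0 -0.088 3.46 0 0 0 0.75" --pt "0 -0.088 3.46 0 0 0 0.75" --pt "0 -0.088 3.46 0 0 0 0" --pt "0 -0.088 3.46 0 0 0 0" --pt "0 -0.088 3.46 0 0 0 0" --pt "0 -0.088 3.46 0 0 0 0"

```text
time: 23.8
eef_pos: [0.4554, 0.3299, 0.0159]
tcp_rot: [0.681, 0.732, 0.001, 0.0]
contact_force: [-0.6, -1.3, 6.4]
opening: 0.501
finger_force: 40.7
```

Request:
step_hand --pt "0 0 0 0 0 0 0" --pt "0 0 0 0 0 0 0"

```text
time: 24.05
eef_pos: [0.4554, 0.3299, 0.0159]
tcp_rot: [0.681, 0.732, 0.001, 0.0]
contact_force: [-0.7, 0.1, 6.2]
opening: 0.498
finger_force: 40.7
```

```bash
python3 g.py b,0,-.087,.17
```

```text
b,0,-.087,.17 [ 0.6419 -0.0603  0.17  ] [-0.4025  0.1581 -0.1541] [ 0.0019 -0.0007 -0.0002]
```

Converted, 0.12 m is 4.8, -0.39 m is -15.6.

Request:
step_hand --pt "0 0 -1.6 0 0 0 0" --pt "-0.2 0.2 -3.6 0 0 0 0" --pt "-1.2 0.8 -5.6 0 0 0 0" --pt "-3.2 1.6 -6.164 0 0 0 0" --pt "-5.4 2.4 -6.164 0 0 0 0" --pt "-7.6 3.2 -6.164 0 0 0 0" --pt "-9.8 4 -6.164 0 0 0 0" --pt "-12 4.8 -6.164 0 0 0 0" --pt "-14 5.6 -6.164 0 0 0 0" --pt "-15.6 6.2 -6.164 0 0 0 0"

```text
time: 25.3
eef_pos: [0.6372, -0.0505, 0.1675]
tcp_rot: [0.682, 0.732, -0.001, -0.001]
contact_force: [0.5, -0.0, -1.8]
opening: 0.5
finger_force: 41.0
```

Request:
step_hand --pt "-0.48 0.12 0 0 0 0 0" --pt "-0.5 0.124 0 0 0 0 0" --pt "-0.5 0.124 0 0 0 0 0"

```text
time: 25.68
eef_pos: [0.6404, -0.0593, 0.168]
tcp_rot: [0.681, 0.733, -0.0, -0.001]
contact_force: [-0.4, -0.0, -2.2]
opening: 0.499
finger_force: 41.0
```

```bash
python3 g.py b,0,-.087,.0585;  python3 - <<'E'
from plant import ctrl;from h import *
c=ctrl.read_camera("scene");x,y,z=ctrl.get_state()["eef_pos"];b=z-.0159
q=proj(c,np.vstack([np.c_[x+.022*np.cos(a),y+.022*np.sin(a),0*a+zz] for zz in(b+.03,b+.044)]));print(q.min(0),q.max(0))
o=np.int32(q.mean(0))-[35,30];I=c["pixels"][o[1]:o[1]+65,o[0]:o[0]+70,::-1];I=cv2.resize(I,None,fx=8,fy=8,interpolation=cv2.INTER_NEAREST)
cv2.polylines(I,[np.int32((cv2.convexHull(np.float32(q))-np.float32(o)+.5)*8)],True,(255,0,0),1);cv2.imwrite("pics/s7.png",I)
E
```

```text
b,0,-.087,.0585 [ 0.6419 -0.0603  0.0585] [-0.0012  0.0017  0.1095] [-0.0019 -0.0007  0.001 ]
[320.18980503 225.7151265 ] [346.14944115 247.96992433]
```

View pics/s7.png

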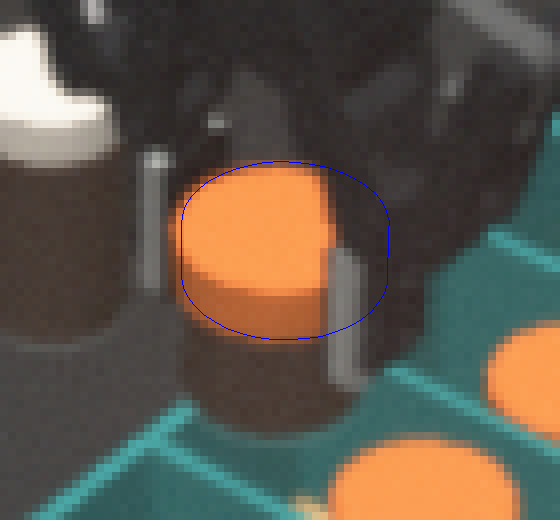

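Same small systematic offset (about 1 px left), so the same +1 mm correction applies. Lowering.

Units first: shifts go in units of 25 mm. So 0.1095 m is 4.38, 0.106 m is 4.24.

Request:
step_hand --pt "0 0.052 1.6 0 0 0 0" --pt "0 0.052 2.6 0 0 0 0" --pt "0 0.052 3.4 0 0 0 0" --pt "0 0.052 3.96 0 0 0 0" --pt "0 0.052 4.24 0 0 0 0" --pt "0 0.052 4.38 0 0 0 0" --pt "0 0.052 4.38 0 0 0 0" --pt "0 0.052 4.38 0 0 0 0"

```text
time: 26.72
eef_pos: [0.6429, -0.0608, 0.0598]
tcp_rot: [0.681, 0.732, 0.0, 0.0]
contact_force: [0.6, 0.2, -1.3]
opening: 0.497
finger_force: 41.0
```

```bash
python3 g.py b,0,-.087,.0549
```

```text
b,0,-.087,.0549 [ 0.6419 -0.0603  0.0549] [ 0.0006 -0.0009  0.0049] [ 0.0008  0.0006 -0.0004]
```

Request:
step_hand --pt "0.06 -0.032 0.08 0 0 0 0" --pt "0.06 -0.032 0.152 0 0 0 0" --pt "0.06 -0.032 0.192 0 0 0 0" --pt "0.06 -0.032 0.192 0 0 0 0"

```text
time: 27.22
eef_pos: [0.6414, -0.0592, 0.055]
tcp_rot: [0.681, 0.732, -0.0, -0.0]
contact_force: [-3.5, 0.3, 5.3]
opening: 0.498
finger_force: 41.4
```

Request:
step_hand --pt "0 0 0.02 0 0 0 0" --pt "0 0 0.02 0 0 0 0"

```text
time: 27.48
eef_pos: [0.6414, -0.0592, 0.0549]
tcp_rot: [0.681, 0.732, -0.0, -0.0]
contact_force: [-5.1, 0.9, 7.9]
opening: 0.501
finger_force: 41.6
```

Converted, -0.12 m is -4.8, -0.11 m is -4.4.

Request:
step_hand --pt "0 0 0 0 0 0 0.65" --pt "0 0 0 0 0 0 0.65" --pt "0 0 0 0 0 0 0.65" --pt "0 0 -0.8 0 0 0 0.65" --pt "0 0 -2.4 0 0 0 0.65" --pt "0 0 -4.4 0 0 0 0.65" --pt "-0.8 -0.4 -4.8 0 0 0 0.65" --pt "-2.12 -0.4 -4.8 0 0 0 0.65" --pt "-2.12 0 -4.8 0 0 0 0.65" --pt "-2.12 0 -4.8 0 0 0 0.65"

```text
time: 28.72
eef_pos: [0.6453, -0.1121, 0.1733]
tcp_rot: [0.681, 0.732, -0.0, -0.001]
contact_force: [-0.6, -0.1, -1.1]
opening: 0.649
finger_force: 0.0
```

Request:
step_hand --pt "0 0 0 0 0 0 0.65"

```text
time: 28.85
eef_pos: [0.645, -0.1113, 0.173]
tcp_rot: [0.681, 0.732, -0.001, -0.001]
contact_force: [0.4, 0.4, -0.1]
opening: 0.65
finger_force: 0.0
```

```bash
python3 g.py b,0,-.14,.103;  python3 - <<'E'
from plant import ctrl;import cv2
from h import *
r=ctrl.read_camera("scene");c,s=np.cos(.0725),np.sin(.0725)
I=r["pixels"].copy()[:,:,::-1].copy()
q=proj(r,[[.6356-s*-.14,.0265-c*.14,.12]])[0];cv2.circle(I,tuple(np.int32(q.round())),1,(0,0,255),-1);print(q)
cv2.imwrite("pics/s8.png",cv2.resize(I[160:360,260:460],(600,600)))
E
```

```text
b,0,-.14,.103 [ 0.6457 -0.1131  0.103 ] [-0.0019  0.0008  0.07  ] [-0.0019 -0.0005  0.0006]
[313.60342797 283.8426254 ]
```

View pics/s8.png

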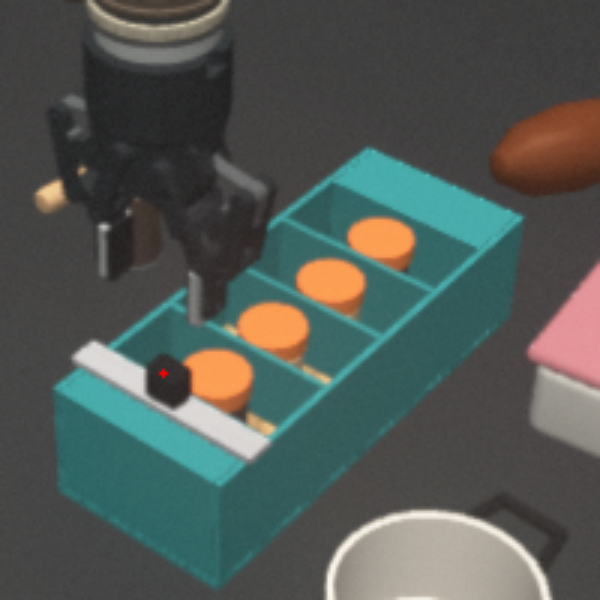

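All four jars stand below the rim (lids at crop (217,375), (272,330), (330,285), (381,240)). The knob is at (168,370), about where predicted. Lower over the knob and grip it lightly.

Converted, 0.069 m is 2.76, 0.066 m is 2.64.

Request:
step_hand --pt "0.04 0 1.2 0 0 0 0.65" --pt "0.04 0 2 0 0 0 0.65" --pt "0.04 0 2.64 0 0 0 0.65" --pt "0.04 0 2.76 0 0 0 0.65" --pt "0.04 0 2.76 0 0 0 0.65" --pt "0.04 0 2.76 0 0 0 0" --pt "0.04 0 2.76 0 0 0 0" --pt "0.04 0 2.76 0 0 0 0" --pt "0.04 0 2.76 0 0 0 0" --pt "0.04 0 2.76 0 0 0 0" --clamp_n 20

```text
time: 30.15
eef_pos: [0.6455, -0.1113, 0.1059]
tcp_rot: [0.681, 0.732, -0.0, 0.0]
contact_force: [-1.8, 0.1, 5.6]
opening: 0.274
finger_force: 21.5
```

Request:
step_hand --pt "0 0 0 0 0 0 0" --pt "0 0 0 0 0 0 0"

```text
time: 30.4
eef_pos: [0.6455, -0.1113, 0.1058]
tcp_rot: [0.681, 0.732, -0.0, 0.0]
contact_force: [-2.2, 0.2, 4.8]
opening: 0.271
finger_force: 21.5
```

```bash
python3 g.py b,0,.14,.104
```

```text
b,0,.14,.104 [0.6255 0.1661 0.104 ] [2.782e-01 1.000e-04 1.600e-03] [-0.      0.0007 -0.0003]
```

Knob held (0.272 × 85 ≈ 23 mm). Slide along the box's +y.

Converted, 0.265 m is 10.6, 0.25 m is 10.

Request:
step_hand --pt "0.6 0 0 0 0 0 0" --pt "1.8 0 0 0 0 0 0" --pt "3 0 0 0 0 0 0" --pt "4.2 0 0 0 0 0 0" --pt "5.4 0 0 0 0 0 0" --pt "6.6 0 0 0 0 0 0" --pt "7.8 0 0 0 0 0 0" --pt "9 0 0 0 0 0 0" --pt "10 0 0 0 0 0 0" --pt "10.6 0 0 0 0 0 0"

```text
time: 31.65
eef_pos: [0.628, 0.1543, 0.1059]
tcp_rot: [0.681, 0.732, 0.002, 0.002]
contact_force: [4.9, -1.3, 3.1]
opening: 0.273
finger_force: 21.2
```

Request:
step_hand --pt "0.24 0 0 0 0 0 0" --pt "0.44 0 0 0 0 0 0" --pt "0.56 0 0 0 0 0 0" --pt "0.6 0 0 0 0 0 0"

```text
time: 32.15
eef_pos: [0.6276, 0.1601, 0.1059]
tcp_rot: [0.68, 0.733, -0.004, 0.007]
contact_force: [4.8, -24.1, 5.6]
opening: 0.28
finger_force: 21.5
```

```bash
python3 g.py b,0,.14,.105
```

```text
b,0,.14,.105 [0.6255 0.1661 0.105 ] [ 0.0062 -0.0017  0.0008] [0.0026 0.0159 0.0015]
```

A −24 N reaction means the bar is against the stop. Let go, lift and look.

Converted, -0.12 m is -4.8, -0.08 m is -3.2.

Request:
step_hand --pt "-0.12 0 0 0 0 0 0" --pt "-0.16 0 0 0 0 0 0.6" --pt "-0.16 0 0 0 0 0 0.6" --pt "-0.16 0 0 0 0 0 0.6" --pt "-0.16 0 0 0 0 0 0.6" --pt "-0.16 0 -1.2 0 0 0 0.6" --pt "-0.16 0 -3.2 0 0 0 0.6" --pt "-0.16 0 -4.8 0 0 0 0.6" --pt "-0.16 0 -4.8 0 0 0 0.6" --pt "-0.16 0 -4.8 0 0 0 0.6"

```text
time: 33.4
eef_pos: [0.6248, 0.1645, 0.2237]
tcp_rot: [0.681, 0.732, -0.001, -0.001]
contact_force: [-0.2, -0.3, -0.6]
opening: 0.603
finger_force: 0.0
```

```bash
python3 - <<'E'
from plant import ctrl;import cv2
from h import *
r=ctrl.read_camera("scene");c,s=np.cos(.0725),np.sin(.0725)
I=r["pixels"].copy()[:,:,::-1].copy()
for v in(.128,.14):
    q=proj(r,[[.6356-s*v,.0265+c*v,.12]])[0];cv2.circle(I,tuple(np.int32(q.round())),0,(0,0,255),-1)
cv2.imwrite("pics/s9.png",cv2.resize(I[130:330,180:460],(800,571)))
E
```

```text
(no output)
```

View pics/s9.png

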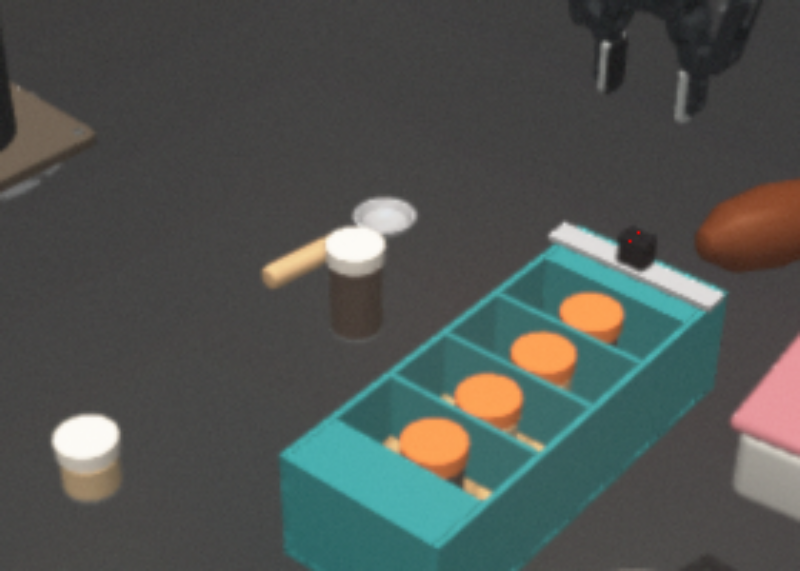

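The bar is at the far end, the four jars sit below it and both white jars are unmoved. A numerical check of the knob's travel before handing in.

Run:
```python
from plant import ctrl;import pickle
from h import *
c,s=np.cos(.0725),np.sin(.0725)
def w(x,y,z):return [.6356+c*x-s*y,.0265+s*x+c*y,z]
def hull(r,x,y):return cv2.convexHull(np.float32(proj(r,[w(x+i,y+j,z) for i in(-.012,.012) for j in(-.009,.009) for z in(.096,.12)])))
d0=pickle.load(open("cam0.pkl","rb"))["scene"];d1=ctrl.read_camera("scene")
for r,y0 in((d0,-.14),(d1,.135)):
    v=r["pixels"].max(2);q=hull(r,0,y0).mean((0,1));m=(v<38).astype(np.uint8)
    n,l,st,cc=cv2.connectedComponentsWithStats(m);k=min((i for i in range(1,n) if st[i,4]>30),key=lambda i:np.linalg.norm(cc[i]-q))
    def f(p):
        M=cv2.moments(hull(r,*p));return (M["m10"]/M["m00"]-cc[k][0])**2+(M["m01"]/M["m00"]-cc[k][1])**2
    print(st[k],cc[k],minimize(f,[0,y0],method="Nelder-Mead",options=dict(xatol=1e-5)).x)
s=ctrl.get_state();print(s["time"],s["contact_force"],s["eef_pos"])
```

```text
[222 121   8  12  31] [225.87096774 126.67741935] [-0.56417104  0.18798012]
[392 145   7  18  81] [395.12345679 153.08641975] [-0.15378752  0.34570769]
33.5 [ 0.12174071  0.75883717 -0.63120395] [0.62417457 0.16428557 0.22221214]
```

Run:
```python
from plant import ctrl;import pickle
from h import *
c,s=np.cos(.0725),np.sin(.0725)
def w(x,y,z):return [.6356+c*x-s*y,.0265+s*x+c*y,z]
def hull(r,x,y):return cv2.convexHull(np.float32(proj(r,[w(x+i,y+j,z) for i in(-.012,.012) for j in(-.009,.009) for z in(.096,.12)])))
d0=pickle.load(open("cam0.pkl","rb"))["scene"];d1=ctrl.read_camera("scene")
for r,y0 in((d0,-.14),(d1,.135)):
    h0=hull(r,0,y0);q=np.int32(h0.mean((0,1)))
    W=r["pixels"].max(2)[q[1]-14:q[1]+15,q[0]-14:q[0]+15]
    for T in(42,48,54):
        n,l,st,cc=cv2.connectedComponentsWithStats((W<T).astype(np.uint8))
        if n<2: print(T,W.min());continue
        k=1+np.argmax(st[1:,4]);cen=cc[k]+q-14
        def f(p):
            M=cv2.moments(hull(r,*p));return (M["m10"]/M["m00"]-cen[0])**2+(M["m01"]/M["m00"]-cen[1])**2
        print(T,st[k],cen,cv2.contourArea(h0),minimize(f,[0,y0],method="Nelder-Mead",options=dict(xatol=1e-5,initial_simplex=[[0,y0],[.01,y0],[0,y0+.01]])).x)
```

```text
42 [11 12  1  3  3] [310. 287.] 274.64030663482845 [-0.00815326 -0.1401165 ]
48 [11 10 13 11 88] [316.13636364 288.94318182] 274.64030663482845 [ 0.00327165 -0.13719976]
54 [ 11   5  13  16 154] [315.92207792 286.82467532] 274.64030663482845 [-0.0004875  -0.13323959]
42 [10 11 12  9 56] [402.78571429 218.10714286] 207.59487709379755 [0.00409294 0.13510936]
48 [ 10   9  13  12 101] [402.54455446 217.55445545] 207.59487709379755 [0.00267011 0.13640399]
54 [ 10   7  13  14 146] [402.73287671 216.23287671] 207.59487709379755 [0.00045986 0.14050574]
```

The knob is at y ≈ 0.1405 (bar value ≈ 0.28), which is at the stop. Handing in.

```bash
python3 -c "
from plant import ctrl
print(ctrl.sign_off())"
```

```text
the job is handed in; nothing more can be done
None
```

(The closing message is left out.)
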